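# Index a chased brass plate and latch its lock lever

### The arm

A 6-joint arm with a two-finger parallel gripper is mounted at the origin on the work surface. World frame = base frame: x ahead of the robot, y to its left, z up, the work surface at z = 0. Lengths are in mm, angles in rad, forces in N, time in s.
With the tool pointing down it reaches from about 350 to 875 mm from the base axis. Payload 4.2 kg.
Tool frame: the origin (TCP) lies at the very end of the fingers, on their centre line; the grasp point (between the pads) lies 19 mm behind it; z points along the fingers, y is the line along which they close (so a half turn about z gives the same grasp; the last joint's range is limited). The gripper opens to 85 mm and grips with 20 to 120 N. Pads are 22 mm wide; open, the fingers measure 114 mm over their backs; the gripper's body (76 mm by 85 mm) begins 54 mm behind the grasp point. The pads swing forward as they close: fully open they stand 13 mm farther back than shut.
Start: joints at [1.529, 0.385, 0.008, 0, -1.194, -0.259], TCP at [185.145, 596.926, 231.312] pointing down, gripper open.
Joint ranges: [-3.14, 3.14], [-1.21, 2.06], [-1.07, 1.41], [-3.16, 2.05], [-2.99, -0.16], [-3.1, 3.1]. Speed limits (rad/s): [2.79, 2.79, 3.14, 3.14, 3.14, 3.14].

### API

Orientations are given as a unit quaternion [x, y, z, w].
In Python, from bench import arm gives the robot as it stands.
- The arm moves only by the tool servo_tool, never from a script. Its argument "rows" is a list that holds one entry, the list of rows, each a list of 7 numbers: the finger opening in mm, from 0 to 85.4, then the shift along the tool's x, y, z in mm, then the turn, a rotation vector about the tool's x, y, z in rad. A call has 1 to 10 rows; each row is the pose to reach, as a shift and turn from the pose commanded when the call began, along the tool's axes at that moment; what a row does not reach only later rows make up. A row lasts 1/8 s, in which the tool goes at most 62.5 mm and 10.7 degrees, less where a joint would pass 70% of its speed; a pose out of reach is approached as far as the arm can. A call with a gripper value outside its range is refused whole. The fingers move at their own pace and stop on an object; the grip force is fixed at half the most. Time passes only in rows, so rows that repeat a pose let the fingers close. It gives the time, the measured TCP pose, the force, the opening and the grip force at its end, in the units of the state.
- arm.read_state(): the state, without advancing time (a new reading comes with each control period).
- arm.get_image(name): name is "side" or "top" or "wrist"; returns the picture (400x640x3 uint8, red, green, blue); there is no depth.
- arm.camera_params(name): a dict with "intrinsics" (3x3 intrinsics, pixels), "R" (3x3) and "t" (3): a world point X has camera coordinates R X + t. Camera axes: x right, y down, z forward; pixel columns grow to the right and rows downward; lengths in mm; the calibration is good to about 2 mm. A picture is of the moment at which its call begins: read the wrist's pose just before it. camera_params takes no time and is no camera call; for the wrist camera it gives the pose at the moment of the call.
- arm.job_done(): hands the job in; it is judged then, once.
The state is a dict: "clock": time; "joints": joint angles; "joint_vel": joint speeds; "joint_efforts": joint torques, N m; "position": TCP position; "ee_rot": TCP orientation; "contact_force": force on the tool from outside, world axes, zero at the start; "wrist_torque": the same for the moment, N m; "gripper_width": finger opening in mm; "grasp_force": force on a finger pad.
Only numpy, scipy, OpenCV 4.12 (cv2) and the standard library are available. Lean on these libraries where they do the work, as an engineer would, in place of code of your own. Each camera call takes 0.05 s, during which the arm holds its last target. There are 200 camera calls.

### The job

Turn the index table so that the one smooth, unworked petal of the brass plate clicks into place at the little steel pointer post. Then press the sprung lock lever, whose cross-bar is under the lamp, down until its catch clicks and holds it by itself; go by feel and do not force it against its stop. Leave the hammer, tin and punch block where they are.

Things in the scene. Friction and masses are not known exactly. Their poses are not given: they have to be found in the camera images.
- fixture: The work fixture, fixed to the bench: a dark steel base plate 330 x 370 mm, 12 mm thick. Origin at bench height; its x points away from the robot at yaw 0, y left, z up. In this frame the index table's axis is at x +30, y +100 mm; a grey catch housing (two upright plates beside the lever hinge) fills x -105 to -20, y -132 to -88 mm, up to z 118 mm.
- index_table (a joint): Angle (rad) of the round steel index table, counter-clockwise from above. Six clicks 60 degrees apart at multiples of 1.047; 0 is the wanted one (smooth petal at the pointer). Starts at click +1, +2 or +3: turn it 1 to 3 clicks clockwise. End stops -2.4, +4.5. The detent leaves up to 5 degrees of play either way; passing a click takes about 0.4 N m (5 N at a post).
- table_axis (a point): Axis of the index table at its top face, 45 mm above the bench; table 190 mm across. Six identical upright steel posts to turn it by, 12 mm thick, tops 85 mm above the bench, stand 80 mm from the axis in the gaps between petals. In every click there are posts at 0, 60, 120, 180 (nearest the robot), 240 and 300 degrees from the fixture's x direction.
- smooth_petal (a point): Middle of the one smooth petal, on top of the six-petalled brass plate fixed on the index table. Plate 166 mm across, top 49 mm above the bench (boss in its middle to 57 mm). Petals are 54 mm discs, middles 56 mm from the axis; the other five carry a dark disc with raised brass studs.
- pointer (a point): Tip of the small fixed steel pointer post at the table's rim, on its lever side (fixture -y), 61 mm above the bench.
- lock_lever (a joint): Angle (rad) the lock lever is pressed: 0 up (arm slopes up 0.75 rad along fixture +x), level at 0.75. Spring-lifted, about 3 N at the bar. A hidden catch is set differently each time: resistance climbs to 10 to 18 N, clicks at 0.30 to 0.65 and falls away; press 0.04 past that and it stays, resting 0.05 to 0.1 beyond. A stiff stop, 2 N/mm, is 0.05 further. Unclicked it springs back.
- press_bar (a point): The lever's steel cross-bar to press on: round, 16 mm diameter (19 mm over the end collars), 70 mm long along fixture y. This point is its middle, 200 mm from the hinge. Up, it is 66 mm ahead of the fixture's origin in x, at y -110 mm, 196 mm above the bench; pressed, it swings forward and down under the lamp. 40 N would bend it.
- lever_hinge (a point): Hinge axis of the lock lever, along fixture y, at fixture x -80, y -110 mm, 60 mm above the bench.
- lamp_edge (a point): Middle of the lower edge, on the robot's side, of the small grey lamp head over the cross-bar: fixture x +72 to +127, y -160 to -60, z 277 to 310 mm, held by a 16 mm post at x +176, y -110. An upright gripper does not fit over the bar: lean the tool back 30 to 45 degrees, fingers pointing down and along fixture +x.
- hammer: Loose hammer, 260 mm long, lying on the bench. Bystander.
- tin: Loose yellow tin, 64 mm diameter, 70 mm tall, standing on the bench. Bystander.
- punch_block: Loose wooden block 70 x 70 x 35 mm with steel punches standing in it up to 81 mm. Bystander.

How it is judged (in metres and radians):
On the way, in this order (a step that is already met when the one before it is completed fails the run):
1. the index table rests in the wanted click with the lock lever still up (value of joint index_table between -0.15 and 0.15 rad and value of joint lock_lever below 0.15 rad), for 0.3 s.
2. the lock lever stays down by itself, past its catch (value of joint lock_lever above 0.25 rad and velocity of joint lock_lever between -0.05 and 0.05 rad/s and contact force between the fingers and lock_lever below 0.2 N), for 0.3 s.
At the end, for the whole second after the job is handed in: The index table is at rest in the wanted click (within 0.15 rad of 0) and the lock lever is held down by its catch alone (beyond 0.25 rad, at rest) (value of joint index_table between -0.15 and 0.15 rad and value of joint lock_lever above 0.25 rad and velocity of joint lock_lever between -0.05 and 0.05 rad/s and velocity of joint index_table between -0.05 and 0.05 rad/s); the robot touches nothing.
It fails at once if the lever is forced with more than 40 N (contact force between any of the fingers, the arm and lock_lever above 40 N).
It fails at once if the hammer, the tin or the punch block is shifted by more than 40 mm (distance of any of hammer, tin, punch_block from where it was at the start of the episode above 0.04 m).
It also fails if it takes over 72 s, if anything falls off the work surface, if the arm or the gripper's body presses on something with over 40 N, if the wrist force passes 120 N, or if a joint passes its speed limit or range.

## Working session

There is one attempt and no reset: what is moved stays moved. The work goes in short steps, Python scripts to look and compute and a tool call to move; the robot and the scene stay as the last step left them, time stands still between calls to the robot, and variables do not carry over. Pictures are saved under pics/ and viewed, at most 10 in all, crops included, and the job is handed in when it is done.

Besides the shell and the picture viewer there is one more tool, called after "Request:" as name(argument=value, ...) on one line, values as JSON. servo_tool: Moves the arm, as the interface text tells. Its arguments: {"type":"object","properties":{"rows":{"type":"array"}},"required":["rows"]}

```bash
mkdir -p pics; python3 - <<'E'
from bench import arm
import cv2
for n in ("top","side"):
    cv2.imwrite(f"pics/{n}0.png",arm.get_image(n)[:,:,::-1])
    p=arm.camera_params(n);print(n,p)
print(arm.read_state())
E
```

```text
top {'intrinsics': array([[416.81935609,   0.        , 315.78198583],
       [  0.        , 416.81935609, 200.74038138],
       [  0.        ,   0.        ,   1.        ]]), 'R': array([[-0.02023899, -0.99948991, -0.02470442],
       [-0.9938082 ,  0.02281173, -0.10874233],
       [ 0.10925041,  0.02235062, -0.99376295]]), 't': array([  67.01722582,  582.67313726, 1296.44964594])}
side {'intrinsics': array([[402.58142687,   0.        , 328.44847292],
       [  0.        , 402.58142687, 192.61569696],
       [  0.        ,   0.        ,   1.        ]]), 'R': array([[ 0.85815426, -0.51301421, -0.01968955],
       [-0.24620489, -0.37758411, -0.89264405],
       [ 0.45050462,  0.77087396, -0.45033202]]), 't': array([-466.06756458,  338.68689798,  702.66452677])}
{'clock': 0.1, 'joints': array([ 1.52862109e+00,  3.85488808e-01,  6.76878458e-03, -4.08017191e-04,
       -1.19397855e+00, -2.58598168e-01]), 'joint_vel': array([-0.00193043, -0.00264179,  0.00388902,  0.00027735,  0.0010333 ,
        0.00162754]), 'joint_efforts': array([-1.07417254e-03, -3.93320632e+01,  1.88926649e+01,  4.19795215e+00,
       -2.63306443e-03,  4.93216604e-06]), 'position': array([184.99992764, 596.4598253 , 230.33190385]), 'ee_rot': array([ 9.88701475e-01, -1.49894808e-01, -8.57932759e-05,  9.66037750e-04]), 'contact_force': array([-0.41576343, -0.54942957, -0.08392093]), 'wrist_torque': array([ 0.0232304 , -0.0152684 ,  0.00721237]), 'grasp_force': 0.0, 'gripper_width': 85.50009268133681}
```

View pics/top0.png

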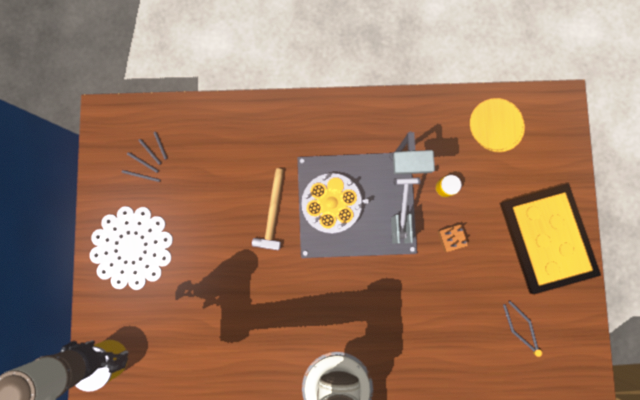

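View pics/side0.png

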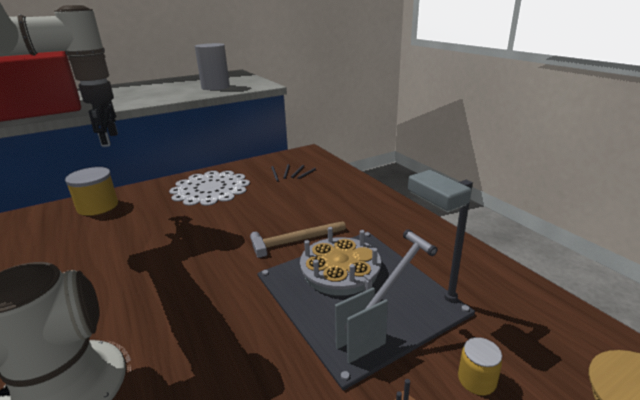

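The top view shows the fixture with corners near (300,157), (304,256), (416,253), the table around (331,203) and the lever on its right. I'll enlarge it next.

```bash
python3 - <<'E'
import cv2
a=cv2.imread("pics/top0.png")[125:270,285:445]
cv2.imwrite("pics/top0c.png",cv2.resize(a,None,fx=4,fy=4,interpolation=cv2.INTER_CUBIC))
E
```

```text
(no output)
```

View pics/top0c.png

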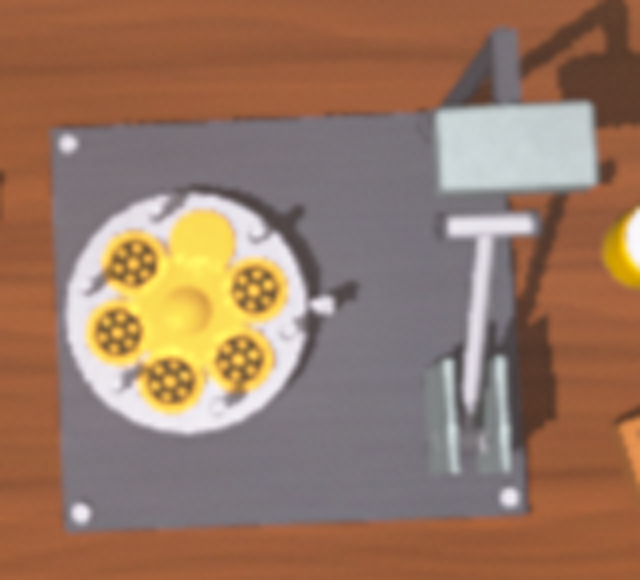

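The enlarged crop shows the smooth petal at crop (202,237) and the pointer at (320,305). The cross-bar runs (445–535,225), and the screws are at (68,143), (80,513) and (509,497). Next I fit the fixture pose from both views.

```bash
cat > h.py <<'E'
import numpy as np
from bench import arm
from scipy.optimize import least_squares
def cam(n):
    p=arm.camera_params(n);return p["intrinsics"],np.array(p["R"]),np.array(p["t"])
def proj(c,X):
    K,R,t=c;q=(np.atleast_2d(X)@R.T+t)@K.T;return q[:,:2]/q[:,2:]
def ray(c,uv,z):
    K,R,t=c;d=R.T@np.linalg.inv(K)@np.array([*uv,1.]);o=-R.T@t
    return o+d*(z-o[2])/d[2]
def F(p,X):
    c,s=np.cos(p[2]),np.sin(p[2]);X=np.atleast_2d(X).astype(float)
    return np.c_[p[0]+c*X[:,0]-s*X[:,1],p[1]+s*X[:,0]+c*X[:,1],X[:,2]]
E
python3 - <<'E'
from h import *
T=cam("top");S=cam("side")
cr=lambda u,v:(285+u/4-.4,125+v/4-.4)
# table centre, plate corners (165,185),( -165,185),(-165,-185), bar
obs=[(T,cr(187,312.5),(30,100,45)),(T,cr(52,128),(165,185,12)),(T,cr(66,530),(-165,185,12)),(T,cr(527,513),(-165,-185,12)),
(T,cr(490,226),(66,-110,196)),(S,(421,243),(66,-110,196)),(S,(340.5,263),(30,100,45))]
f=lambda p:np.concatenate([proj(c,F(p,x))[0]-u for c,u,x in obs])
r=least_squares(f,[500,0,0.05],x_scale=[100,100,.1],loss='soft_l1');print(r.x,r.fun.round(1).reshape(-1,2))
p=r.x;np.save("fix.npy",p)
a=F(p,(30,100,49))[0]
for uv in [(202,237),(256,290),(240,360),(170,382),(118,332),(133,262)]:
    d=ray(T,cr(*uv),49)-a;print(np.degrees(np.arctan2(d[1],d[0])-p[2]).round(1),np.hypot(d[0],d[1]).round(1))
d=ray(T,cr(320,305),61)-a;print("ptr",np.degrees(np.arctan2(d[1],d[0])-p[2]),np.hypot(d[0],d[1]))
d=ray(S,(352,253),49)-a;print("side guess",np.degrees(np.arctan2(d[1],d[0])-p[2]),np.hypot(d[0],d[1]))
import cv2
im=cv2.imread("pics/side0.png")
for k in range(6):
    th=np.radians(60*k)
    for (rad,z) in((80,85),(80,45)):
        u=proj(S,F(p,(30+rad*np.cos(th),100+rad*np.sin(th),z)))[0]
        if k<9: cv2.circle(im,tuple((u*8).astype(int)),8,((0,0,255),(0,255,0))[z<50],-1,shift=3)
cv2.imwrite("pics/s1.png",cv2.resize(im[170:400,230:490],None,fx=2.5,fy=2.5,interpolation=cv2.INTER_CUBIC))
for n in ((30,100,45),(66,-110,196),(72,-110,277),(176,-110,150)):print(n,F(p,n)[0].round(1))
for uv,z in (((456,186),70),((453,236),35),((275,168),12),((265,243),25)):print(uv,ray(T,uv,z).round(0))
E
```

```text
[ 5.56689828e+02 -9.13945918e+01 -5.34530468e-02] [[-0.7 -5.3]
 [ 8.2  0.4]
 [ 1.1  1.4]
 [ 2.4  9.6]
 [-0.3 -0.5]
 [-2.5 -1.5]
 [ 3.8 -7. ]]
-16.3 45.0
-87.6 56.3
-139.7 69.7
172.8 72.8
123.7 61.5
62.3 46.5
ptr -95.04782886342045 106.00585800964296
side guess -10.284111171925183 19.463595667009876
(30, 100, 45) [592.    6.9  45. ]
(66, -110, 196) [ 616.7 -204.8  196. ]
(72, -110, 277) [ 622.7 -205.1  277. ]
(176, -110, 150) [ 726.6 -210.6  150. ]
(456, 186) [ 616. -380.   70.]
(453, 236) [ 463. -373.   35.]
(275, 168) [697. 186.  12.]
(265, 243) [453. 219.  25.]
```

View pics/s1.png

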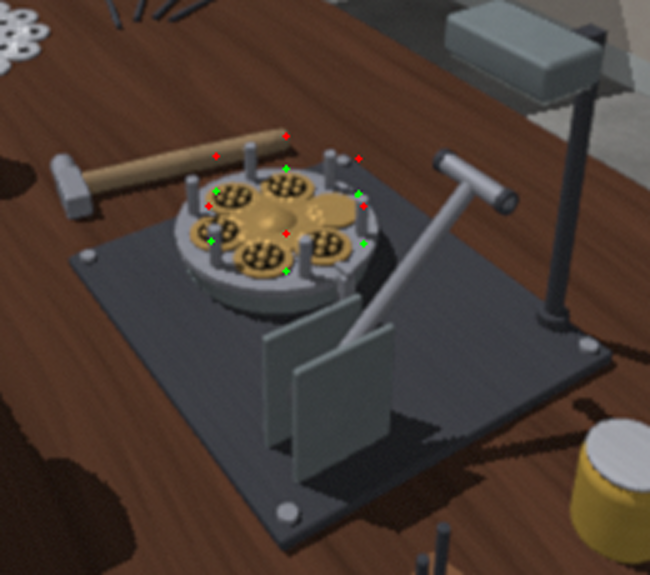

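The projected posts don't match, so one of my correspondences is wrong. I'll refit with better points.

```bash
python3 - <<'E'
from h import *
T=cam("top");S=cam("side")
cr=lambda u,v:(285+u/4-.4,125+v/4-.4)
sr=lambda u,v:(230+u/2.5-.3,170+v/2.5-.3)
obs=[("Ttab",T,cr(187,312.5),(30,100,45)),("T++",T,cr(52,128),(165,185,12)),("T-+",T,cr(66,530),(-165,185,12)),("T--",T,cr(527,513),(-165,-185,12)),
("Tbar",T,cr(490,226),(66,-110,196)),("Sbar",S,sr(476,181),(66,-110,196)),("Stab",S,sr(278,226),(30,100,45)),
("S-+",S,sr(71,258),(-165,185,12)),("S--",S,sr(287,542),(-165,-185,12)),("S+-",S,sr(610,351),(165,-185,12))]
for n,c,u,x in obs: print(n,ray(c,u,x[2]).round(1))
f=lambda p:np.concatenate([proj(c,F(p,x))[0]-u for n,c,u,x in obs])
r=least_squares(f,[500,0,0.05],x_scale=[100,100,.1]);print(r.x,r.fun.round(1).reshape(-1,2))
E
```

```text
Ttab [575.2   5.2  45. ]
T++ [733.2 111.6  12. ]
T-+ [406.3 105.4  12. ]
T-- [ 412.5 -261.1   12. ]
Tbar [ 615.3 -205.5  196. ]
Sbar [ 617.8 -207.7  196. ]
Stab [576.5  -2.6  45. ]
S-+ [407.2  98.   12. ]
S-- [ 415.1 -267.2   12. ]
S+- [ 739.7 -257.    12. ]
[ 5.66221029e+02 -8.38784667e+01  1.66224501e-02] [[-3.8 -6. ]
 [ 2.4  1.5]
 [ 2.3  2.5]
 [ 3.4  2.5]
 [-4.9 -6.5]
 [ 1.1 -6.4]
 [ 2.1 -6.5]
 [-3.6  1.2]
 [-4.   5. ]
 [ 1.7  3.7]]
```

The base plate just isn't centred on the fixture origin: both the table and the bar agree on the same offset. I'll refit with that offset free.

```bash
python3 - <<'E'
from h import *
import cv2
T=cam("top");S=cam("side")
cr=lambda u,v:(285+u/4-.4,125+v/4-.4)
sr=lambda u,v:(230+u/2.5-.3,170+v/2.5-.3)
obs=[(T,cr(187,312.5),(30,100,45)),(T,cr(490,226),(66,-110,196)),(S,sr(476,181),(66,-110,196)),(S,sr(278,226),(30,100,45))]
cor=[(T,cr(52,128),(165,185,12)),(T,cr(66,530),(-165,185,12)),(T,cr(527,513),(-165,-185,12)),(S,sr(71,258),(-165,185,12)),(S,sr(287,542),(-165,-185,12)),(S,sr(610,351),(165,-185,12))]
f=lambda p:np.concatenate([proj(c,F(p,x))[0]-u for c,u,x in obs]+[proj(c,F(p,np.array(x)+[p[3],p[4],0]))[0]-u for c,u,x in cor])
r=least_squares(f,[550,-90,0.02,25,18],x_scale=[100,100,.1,20,20]);print(r.x,r.fun.round(1).reshape(-1,2))
p=r.x[:3];np.save("fix.npy",p)
a=F(p,(30,100,49))[0]
for uv in [(202,237),(256,290),(240,360),(170,382),(118,332),(133,262)]:
    d=ray(T,cr(*uv),49)-a;print(np.degrees(np.arctan2(d[1],d[0])-p[2]).round(1),np.hypot(d[0],d[1]).round(1))
d=ray(T,cr(320,305),61)-a;print("ptr",np.degrees(np.arctan2(d[1],d[0])-p[2]),np.hypot(d[0],d[1]))
for uv in [(338,211),(232,197),(288,187),(217,232),(263,258),(325,245)]:
    d=ray(S,sr(*uv),49)-a;print("S",np.degrees(np.arctan2(d[1],d[0])-p[2]).round(1),np.hypot(d[0],d[1]).round(1))
for uv in [(250,146),(330,155),(361,192),(305,238),(215,226),(193,180)]:
    d=ray(S,sr(*uv),85)-a;print("post",np.degrees(np.arctan2(d[1],d[0])-p[2]).round(1),np.hypot(d[0],d[1]).round(1))
for n in ((30,100,45),(66,-110,196),(72,-110,277),(176,-110,150)):print(n,F(p,n)[0].round(1))
E
```

```text
[ 5.48791977e+02 -9.88752894e+01  2.33482048e-02  2.63969789e+01
  2.14525675e+01] [[ 1.1 -0.4]
 [ 0.6 -0.7]
 [-0.3 -0. ]
 [-1.  -1. ]
 [-0.1 -0.6]
 [ 0.4  0.3]
 [ 1.4 -0.5]
 [-1.7 -1.1]
 [-1.1 -0.4]
 [ 1.8 -0.5]]
-11.0 58.8
-75.1 53.3
-138.5 54.6
160.8 58.9
103.9 60.1
47.5 59.8
ptr -91.002170738404 99.88537571577959
S -20.0 60.9
S 104.5 56.6
S 43.6 56.1
S 165.1 56.8
S -134.7 57.5
S -73.9 58.5
post 75.1 77.2
post 13.0 77.3
post -38.6 78.5
post -105.0 79.4
post -165.6 78.2
post 136.4 77.9
(30, 100, 45) [576.4   1.8  45. ]
(66, -110, 196) [ 617.3 -207.3  196. ]
(72, -110, 277) [ 623.3 -207.2  277. ]
(176, -110, 150) [ 727.3 -204.7  150. ]
```

Fit residuals are now about 1 px. The posts sit near 15°+60k and the smooth petal near −15°, with the pointer at −91°, so the table has to turn about 75° clockwise. I'll cage the near post at 195° with the fingers and sweep it round.

Request:
servo_tool(rows=[[[40,483,497,90,0,0,-0.586],[40,483,497,90,0,0,-0.586],[40,483,497,90,0,0,-0.586],[40,483,497,90,0,0,-0.586],[40,483,497,90,0,0,-0.586],[40,483,497,90,0,0,-0.586],[40,483,497,90,0,0,-0.586],[40,483,497,90,0,0,-0.586],[40,483,497,90,0,0,-0.586],[40,483,497,90,0,0,-0.586]]])

```text
clock: 1.35
position: [466.6, 42.5, 150.6]
ee_rot: [0.99, 0.142, 0.0, -0.0]
contact_force: [0.9, 1.6, 0.2]
gripper_width: 40.0
grasp_force: 0.0
```

Request:
servo_tool(rows=[[[40,0,0,0,0,0,0],[40,0,0,0,0,0,0]]])

```text
clock: 1.6
position: [465.8, 44.2, 150.5]
ee_rot: [0.99, 0.142, -0.0, 0.0]
contact_force: [0.9, 0.8, 0.3]
gripper_width: 40.3
grasp_force: 0.0
```

```bash
cat >> h.py <<'E'
from scipy.spatial.transform import Rotation as Ro
def pose():
    s=arm.read_state();return np.array(s["position"]),Ro.from_quat(s["ee_rot"]),s
def down(yaw): # tool down, x_tool at world yaw (rad)
    return Ro.from_euler('z',yaw)*Ro.from_euler('x',np.pi)
def rel(p0,R0,p,R):
    return np.r_[R0.inv().apply(np.array(p)-p0),(R0.inv()*R).as_rotvec()]
E
python3 - <<'E'
from h import *
import cv2
p,R,s=pose();print(p,R.as_quat(),s["contact_force"])
f=np.load("fix.npy")
cv2.imwrite("pics/w1.png",arm.get_image("wrist")[:,:,::-1])
th=np.radians(195);q=F(f,(30+80*np.cos(th),100+80*np.sin(th),62))[0]
print(q,rel(p,R,q,down(th-np.pi+f[2])).round(3))
E
```

```text
[465.76784828  44.16487888 150.54788799] [ 9.89928859e-01  1.41565254e-01 -3.63318263e-04  1.86196356e-05] [0.85978988 0.82815791 0.33420097]
[499.67957989 -20.7060896   62.        ] [ 1.4435e+01  7.1781e+01  8.8533e+01 -0.0000e+00  1.0000e-03 -1.0000e-03]
```

View pics/w1.png

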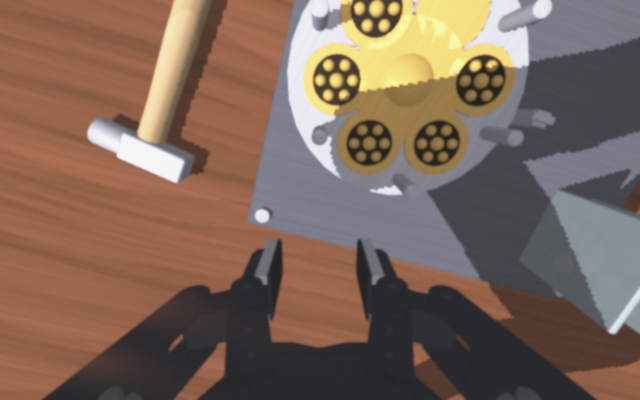

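The wrist view shows the near post top at about (408,187), with the others near (515,137), (542,8), (320,12) and (321,135). I'll locate the axis and post angle from these.

```bash
python3 - <<'E'
from h import *
W=cam("wrist");f=np.load("fix.npy");p,R,s=pose()
X=np.array([ray(W,u,84)[:2] for u in [(408,188),(516,138),(542,9),(318,11),(320,136)]])
r=least_squares(lambda c:np.hypot(*(X-c).T)-80,[576,2]);print("axis",r.x,r.fun.round(1))
d=X-r.x;print(np.degrees(np.arctan2(d[:,1],d[:,0])-f[2]).round(1))
Y=np.array([ray(W,u,49)[:2] for u in [(481,81),(337,80),(369,143),(437,144),(376,8)]])
r2=least_squares(lambda c:np.hypot(*(Y-c).T)-56,[576,2]);print("axis",r2.x,r2.fun.round(1))
d=Y-r2.x;print(np.degrees(np.arctan2(d[:,1],d[:,0])-f[2]).round(1))
print(F(f,(30,100,45)))
E
```

```text
axis [577.56784505   5.46219155] [-1.3  1.  -1.2 -0.4  0.2]
[-167.6 -106.   -46.3   77.6  135.2]
axis [576.21842886   5.01475759] [0.3 0.1 0.2 0.6 0.8]
[ -75.4  104.7  164.5 -135.3   45.2]
[[576.44919153   1.79783737  45.        ]]
```

Request:
servo_tool(rows=[[[40,15,70,0,0,0,0],[40,15,70,0,0,0,0],[40,15,70,40,0,0,0],[40,15,70,88,0,0,0],[40,15,70,88,0,0,0],[22,15,70,88,0,0,0],[22,15,70,88,0,0,0],[22,15,70,88,0,0,0]]])

```text
clock: 2.65
position: [501.0, -18.1, 64.3]
ee_rot: [0.99, 0.142, 0.002, -0.0]
contact_force: [0.0, -0.5, -0.5]
gripper_width: 21.7
grasp_force: 0.0
```

```bash
python3 - <<'E'
from h import *
p,R,s=pose();print(p,s["contact_force"],s["gripper_width"],s["joints"].round(2))
f=np.load("fix.npy");c=np.array([576.5,3.5])
for k in range(0,11):
    th=np.radians(195-7.5*k)+f[2]
    q=[*(c+80*np.array([np.cos(th),np.sin(th)])),62]
    v=rel(p,R,q,down(th-np.pi));print(k,v.round(2))
E
```

```text
[500.97623759 -18.11187549  64.32512273] [ 0.02553398 -0.53096969 -0.49668195] 21.692556786883316 [ 0.29  0.37 -0.51  0.   -0.69  1.57]
0 [-1.45  0.5   2.32  0.   -0.    0.  ]
1 [-0.76 -9.94  2.32 -0.   -0.    0.13]
2 [  1.28 -20.2    2.33  -0.    -0.     0.26]
3 [  4.65 -30.11   2.34  -0.    -0.     0.39]
4 [  9.28 -39.49   2.35  -0.    -0.     0.52]
5 [ 15.1  -48.19   2.37  -0.    -0.     0.65]
6 [ 22.   -56.05   2.39  -0.    -0.     0.79]
7 [ 29.87 -62.95   2.41  -0.    -0.     0.92]
8 [ 38.58 -68.76   2.44  -0.    -0.     1.05]
9 [ 47.97 -73.38   2.47  -0.    -0.     1.18]
10 [ 57.88 -76.74   2.5   -0.    -0.     1.31]
```

Request:
servo_tool(rows=[[[22,-1,-5,1,0,0,0.06],[22,-1,-10,1,0,0,0.13],[22,1,-20,1,0,0,0.26],[22,5,-30,1,0,0,0.39],[22,9,-39,1,0,0,0.52],[22,15,-48,1,0,0,0.65],[22,15,-48,1,0,0,0.65]]])

```text
clock: 3.52
position: [501.5, 32.0, 62.5]
ee_rot: [0.984, -0.181, 0.001, -0.0]
contact_force: [-0.3, -0.2, 0.6]
gripper_width: 22.1
grasp_force: 0.0
```

```bash
python3 - <<'E'
from h import *
import cv2
p,R,s=pose();print(p,s["contact_force"],s["gripper_width"],s["grasp_force"])
f=np.load("fix.npy");c=np.array([576.5,3.5])
for k in [5,6,7,8,9,10,10.5,11,10]:
    th=np.radians(195-7.5*k)+f[2]
    q=[*(c+80*np.array([np.cos(th),np.sin(th)])),62]
    v=rel(p,R,q,down(th-np.pi));print(k,v.round(2))
a=arm.get_image("top")[125:270,285:445,::-1]
cv2.imwrite("pics/t2.png",cv2.resize(a,None,fx=4,fy=4,interpolation=cv2.INTER_CUBIC))
E
```

```text
[501.48516157  31.96101075  62.51301816] [-0.26413599 -0.15543471  0.58418818] 22.11907088386886 0.0
5 [ 0.23 -0.54  0.51 -0.   -0.    0.01]
6 [  0.98 -10.98   0.53  -0.    -0.     0.14]
7 [  3.08 -21.23   0.54  -0.    -0.     0.27]
8 [  6.5  -31.12   0.55  -0.    -0.     0.4 ]
9 [ 11.18 -40.47   0.57  -0.    -0.     0.53]
10 [ 17.05 -49.14   0.58  -0.    -0.     0.66]
10.5 [ 20.39 -53.17   0.59  -0.    -0.     0.73]
11 [ 23.99 -56.97   0.6   -0.    -0.     0.79]
10 [ 17.05 -49.14   0.58  -0.    -0.     0.66]
```

View pics/t2.png

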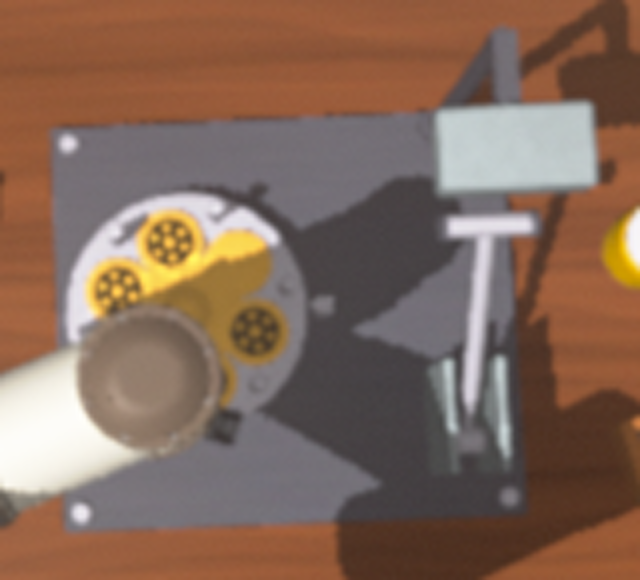

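The picture shows the table following: the smooth petal is now near (240,255), about −45°. Continuing the sweep.

Request:
servo_tool(rows=[[[22,1,-11,1,0,0,0.14],[22,3,-21,1,0,0,0.27],[22,6.5,-31,1,0,0,0.4],[22,11,-40.5,1,0,0,0.53],[22,17,-49,1,0,0,0.66],[22,20.5,-53,1,0,0,0.73],[22,20.5,-53,1,0,0,0.73],[22,17,-49,1,0,0,0.66],[22,17,-49,1,0,0,0.66]]])

```text
clock: 4.7
position: [533.8, 71.1, 61.0]
ee_rot: [0.872, -0.49, -0.0, 0.0]
contact_force: [-0.2, 0.3, 0.1]
gripper_width: 21.9
grasp_force: 0.0
```

Request:
servo_tool(rows=[[[40,0,0,0,0,0,0],[40,0,0,0,0,0,0],[40,0,0,-30,0,0,0],[40,0,0,-90,0,0,0],[30,-80,0,-140,0,0,0],[20,-160,0,-180,0,0,0],[0,-160,0,-180,0,0,0],[0,-160,0,-180,0,0,0]]])

```text
clock: 5.7
position: [451.0, 211.3, 243.6]
ee_rot: [0.873, -0.488, 0.001, -0.003]
contact_force: [1.3, -0.5, -0.3]
gripper_width: 0.1
grasp_force: 0.0
```

```bash
python3 - <<'E'
from h import *
import cv2
p,R,s=pose();print(p,R.as_quat().round(3),s["contact_force"],s["gripper_width"])
a=arm.get_image("side")[170:400,230:490,::-1]
cv2.imwrite("pics/s2.png",cv2.resize(a,None,fx=2.5,fy=2.5,interpolation=cv2.INTER_CUBIC))
E
```

```text
[450.97091343 211.30491479 243.56308139] [ 0.873 -0.488  0.001 -0.003] [ 1.31811453 -0.53412345 -0.34797172] 0.0623301841829716
```

View pics/s2.png

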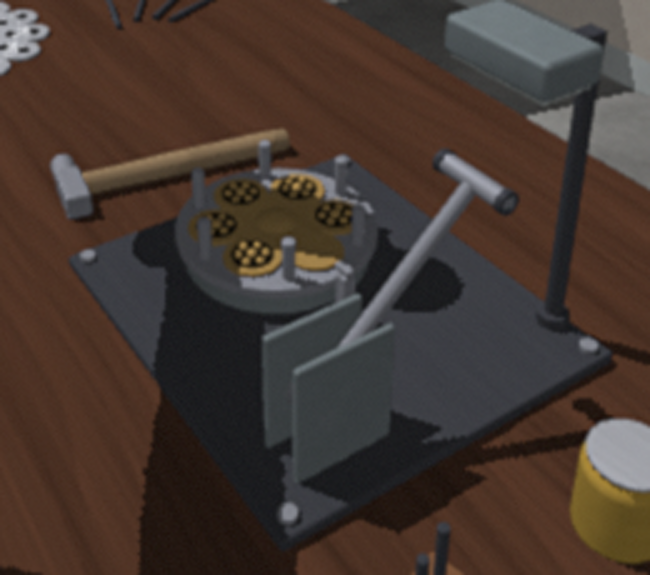

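The side view shows the smooth petal at about (315,252), beside the pointer at (345,270), with the lever still up. I'll measure the remaining angle.

```bash
python3 - <<'E'
from h import *
S=cam("side");f=np.load("fix.npy")
sr=lambda u,v:(230+u/2.5-.3,170+v/2.5-.3)
def fit(P,z,r0):
    X=np.array([ray(S,sr(*u),z)[:2] for u in P]);r=least_squares(lambda c:np.hypot(*(X-c).T)-r0,[576,2])
    d=X-r.x;a=np.degrees(np.arctan2(d[:,1],d[:,0])-f[2]);print(r.x,r.fun.round(1),a.round(1),a%60)
fit([(242,192),(297,187),(334,214),(218,224),(252,253)],50,56)
fit([(264,145),(342,160),(289,241),(198,173)],85,80)
# pressing geometry: lean 37 deg
p,R,s=pose()
E
```

```text
[577.69917465   1.80716583] [-0.5  0.3 -1.5 -1.  -0.3] [  93.7   35.4  -25.7  154.7 -146.8] [33.690222   35.3871295  34.25322701 34.73231889 33.18653864]
[576.79513349  -1.08506281] [-1.8 -0.5 -2.2 -0.4] [  65.8    4.8 -116.3  126.1] [5.80147436 4.80500208 3.66697126 6.09337102]
```

The table rests about 4.5° short of the click centre. That's inside tolerance, but I'll centre it: go back to the same pose and close the cage on the post.

Request:
servo_tool(rows=[[[40,80,0,40,0,0,0],[40,160,0,90,0,0,0],[40,160,0,120,0,0,0],[40,160,0,180,0,0,0],[40,160,0,180,0,0,0],[13,160,0,180,0,0,0],[13,160,-1,180,0,0,0],[13,160,-1,180,0,0,0]]])

```text
clock: 6.75
position: [536.7, 73.2, 63.2]
ee_rot: [0.872, -0.49, 0.002, -0.002]
contact_force: [0.5, -0.1, -0.2]
gripper_width: 13.1
grasp_force: 0.0
```

Request:
servo_tool(rows=[[[40,0,0,0,0,0,0],[40,0,0,0,0,0,0],[40,0,0,-30,0,0,0],[40,0,0,-90,0,0,0],[30,-60,0,-140,0,0,0],[20,-120,0,-200,0,0,0],[0,-120,0,-200,0,0,0],[0,-120,0,-200,0,0,0]]])

```text
clock: 7.75
position: [473.1, 176.4, 263.5]
ee_rot: [0.872, -0.489, 0.001, -0.003]
contact_force: [-0.1, 0.0, -0.7]
gripper_width: -0.3
grasp_force: 0.0
```

```bash
python3 - <<'E'
from h import *
import cv2
p,R,s=pose();print(p,R.as_quat().round(3),s["contact_force"],s["gripper_width"],s["joints"])
a=arm.get_image("side")[170:400,230:490,::-1]
cv2.imwrite("pics/s3.png",cv2.resize(a,None,fx=2.5,fy=2.5,interpolation=cv2.INTER_CUBIC))
f=np.load("fix.npy");fx=Ro.from_euler('z',f[2])
for al in (30,40,45):
  a=np.radians(al);z=np.array([np.sin(a),0,-np.cos(a)])
  for nm,y in (("y+",[0,1,0]),("y-",[0,-1,0])):
    Rt=fx*Ro.from_matrix(np.c_[np.cross(y,z),y,z])
    print(al,nm,rel(p,R,F(f,(66,-110,240))[0],Rt).round(2))
E
```

```text
[473.05614584 176.35852974 263.51489555] [ 0.872 -0.489  0.001 -0.003] [-0.07779633  0.03021271 -0.73181416] -0.2913111306365416 [ 6.79100348e-01  1.52636055e-01 -2.30731076e-01  3.34320043e-04
 -1.18144594e+00 -1.30010423e-01]
30 y+ [ 4.0257e+02  7.7350e+01  2.2860e+01  5.4000e-01 -3.1000e-01  2.0400e+00]
30 y- [ 4.0257e+02  7.7350e+01  2.2860e+01  2.7000e-01  4.7000e-01 -1.0200e+00]
40 y+ [402.57  77.35  22.86   0.72  -0.41   2.  ]
40 y- [ 4.0257e+02  7.7350e+01  2.2860e+01  3.6000e-01  6.3000e-01 -1.0000e+00]
45 y+ [402.57  77.35  22.86   0.81  -0.46   1.97]
45 y- [ 4.0257e+02  7.7350e+01  2.2860e+01  4.0000e-01  7.1000e-01 -9.9000e-01]
```

View pics/s3.png

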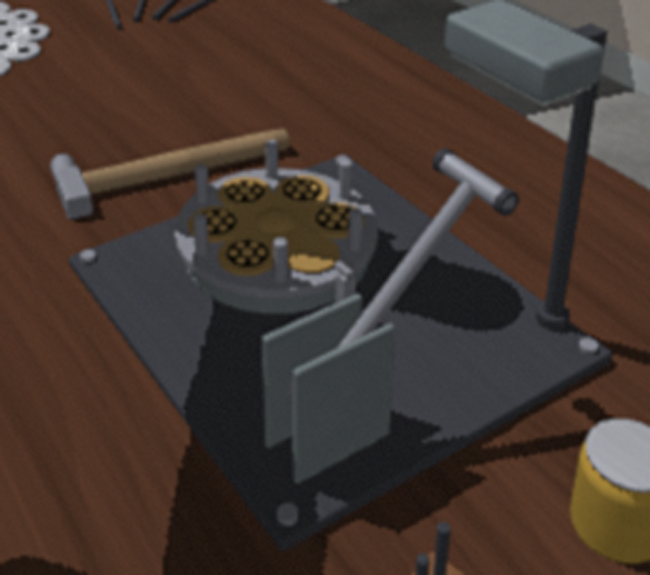

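The petal has moved on to the click, with the lever still up. Next I plan the leaned approach to the bar, checking which side the wrist camera sits on.

```bash
cat >> h.py <<'E'
a=np.radians(40);ZT=np.array([np.sin(a),0,-np.cos(a)]);YT=np.array([0,1,0])
def RT(): return Ro.from_euler('z',np.load("fix.npy")[2])*Ro.from_matrix(np.c_[np.cross(YT,ZT),YT,ZT])
def bar(q): return np.array([-80+200*np.cos(.75-q),-110,60+200*np.sin(.75-q)])
E
python3 - <<'E'
from h import *
p,R,s=pose();f=np.load("fix.npy");W=cam("wrist")
print("cam in tool",R.inv().apply(-W[1].T@W[2]-p).round(0), bar(0))
print(rel(p,R,F(f,(-50,-110,275))[0],RT()).round(3))
S=cam("side")
sr=lambda u,v:(230+u/2.5-.3,170+v/2.5-.3)
X=np.array([ray(S,sr(*u),50)[:2] for u in [(246,190),(302,188),(337,216),(217,221),(247,252)]]);r=least_squares(lambda c:np.hypot(*(X-c).T)-56,[576,2])
d=X-r.x;print((np.degrees(np.arctan2(d[:,1],d[:,0])-f[2])%60).round(1))
E
```

```text
cam in tool [  78.   -0. -142.] [  66.33777377 -110.          196.327752  ]
[343.877 175.99  -13.981   0.725  -0.416   1.995]
[28.8 30.5 30.7 29.8 28.1]
```

The table is now at about −0.4°, centred in the click. Moving to a point behind the bar, leaned 40° and with the camera on the robot's side.

Request:
servo_tool(rows=[[[0,344,176,-14,0.725,-0.416,1.995],[0,344,176,-14,0.725,-0.416,1.995],[0,344,176,-14,0.725,-0.416,1.995],[0,344,176,-14,0.725,-0.416,1.995],[0,344,176,-14,0.725,-0.416,1.995],[0,344,176,-14,0.725,-0.416,1.995],[0,344,176,-14,0.725,-0.416,1.995],[0,344,176,-14,0.725,-0.416,1.995],[0,344,176,-14,0.725,-0.416,1.995],[0,344,176,-14,0.725,-0.416,1.995]]])

```text
clock: 9.05
position: [499.8, -212.2, 272.7]
ee_rot: [-0.147, 0.939, 0.003, 0.311]
contact_force: [-0.4, 0.8, -0.1]
gripper_width: 0.1
grasp_force: 0.0
```

Request:
servo_tool(rows=[[[0,0,0,0,0,0,0],[0,0,0,0,0,0,0]]])

```text
clock: 9.3
position: [501.1, -211.4, 274.3]
ee_rot: [-0.152, 0.938, 0.003, 0.311]
contact_force: [-0.3, 0.8, -0.4]
gripper_width: 0.3
grasp_force: 0.0
```

```bash
python3 - <<'E'
from h import *
p,R,s=pose();f=np.load("fix.npy")
print(p,s["joints"].round(2),s["contact_force"])
for w in ((-50,-110,275),bar(0)-48*ZT):print(rel(p,R,F(f,w)[0],RT()).round(3))
E
```

```text
[ 501.08183651 -211.36962022  274.26130871] [-0.27  0.02 -0.35 -0.42 -0.66 -0.72] [-0.34464133  0.76024505 -0.38322367]
[-1.039  1.144 -0.291  0.095 -0.059  0.267]
[-4.2138e+01 -1.7738e+01  8.3480e+01  9.5000e-02 -5.9000e-02  2.6700e-01]
```

Request:
servo_tool(rows=[[[0,0,0,0,0.095,-0.059,0.267],[0,0,0,0,0.095,-0.059,0.267],[0,-20,-9,40,0.095,-0.059,0.267],[0,-42,-18,83,0.095,-0.059,0.267],[0,-42,-18,83,0.095,-0.059,0.267],[0,-42,-18,83,0.095,-0.059,0.267],[0,-42,-18,83,0.095,-0.059,0.267]]])

```text
clock: 10.18
position: [586.3, -208.3, 234.9]
ee_rot: [-0.01, 0.939, 0.004, 0.343]
contact_force: [-0.5, -0.7, 0.1]
gripper_width: -0.2
grasp_force: 0.0
```

```bash
python3 - <<'E'
from h import *
import cv2
p,R,s=pose();f=np.load("fix.npy")
print(p,s["contact_force"])
for w in (bar(0)-48*ZT,bar(0)-14*ZT,bar(0)-8*ZT):print(rel(p,R,F(f,w)[0],RT()).round(3))
a=arm.get_image("side")[120:320,300:520,::-1]
cv2.imwrite("pics/s4.png",cv2.resize(a,None,fx=2.5,fy=2.5,interpolation=cv2.INTER_CUBIC))
E
```

```text
[ 586.27011052 -208.28688337  234.93544727] [-0.50434893 -0.73767095  0.07260609]
[ 7.490e-01  2.570e-01  1.772e+00 -1.000e-03  2.000e-03 -1.000e-03]
[ 8.2700e-01  2.8600e-01  3.5772e+01 -1.0000e-03  2.0000e-03 -1.0000e-03]
[ 8.4000e-01  2.9100e-01  4.1772e+01 -1.0000e-03  2.0000e-03 -1.0000e-03]
```

View pics/s4.png

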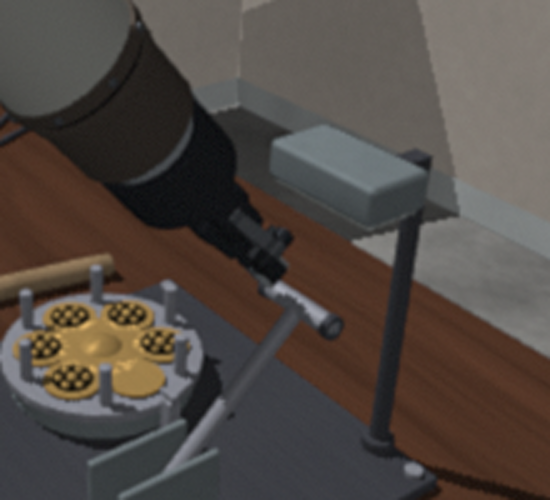

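The picture shows the closed fingertips just above the middle of the bar, clear of the lamp. I'll compute shifts along the lever's arc.

```bash
python3 - <<'E'
from h import *
p,R,s=pose();f=np.load("fix.npy")
for q in (0,.05,.1,.15,.2,.25,.3):print(q,rel(p,R,F(f,bar(q)-8*ZT)[0],RT())[:3].round(1))
E
```

```text
0 [ 1.   0.3 41.9]
0.05 [ 0.7  0.3 51.9]
0.1 [ 1.   0.3 61.9]
0.15 [ 1.7  0.3 71.9]
0.2 [ 3.   0.3 81.8]
0.25 [ 4.7  0.3 91.7]
0.3 [  7.    0.3 101.4]
```

Request:
servo_tool(rows=[[[0,0,0,20,0,0,0],[0,0,0,34,0,0,0],[0,0,0,37,0,0,0],[0,0,0,37,0,0,0]]])

```text
clock: 10.72
position: [610.4, -207.4, 205.9]
ee_rot: [-0.01, 0.939, 0.004, 0.343]
contact_force: [-0.7, 0.7, -0.3]
gripper_width: -0.2
grasp_force: 0.0
```

Request:
servo_tool(rows=[[[0,0,0,5,0,0,0],[0,0,0,10,0,0,0],[0,0,0,15,0,0,0],[0,0,0,20,0,0,0],[0,0,0,25,0,0,0],[0,0,0,25,0,0,0]]])

```text
clock: 11.48
position: [626.9, -207.1, 186.5]
ee_rot: [-0.01, 0.939, 0.004, 0.343]
contact_force: [-0.4, -0.7, 3.2]
gripper_width: -0.1
grasp_force: 1.4
```

Request:
servo_tool(rows=[[[0,0,0,5,0,0,0],[0,0.5,0,10,0,0,0],[0,1,0,15,0,0,0],[0,2,0,20,0,0,0],[0,2,0,20,0,0,0]]])

```text
clock: 12.1
position: [637.7, -206.7, 169.3]
ee_rot: [-0.01, 0.94, 0.004, 0.342]
contact_force: [-0.3, -0.4, 3.9]
gripper_width: -0.1
grasp_force: 1.4
```

```bash
python3 - <<'E'
from h import *
p,R,s=pose();f=np.load("fix.npy")
print(RT().inv().apply(s["contact_force"]).round(1))
for q in np.arange(.2,.76,.05):print(q.round(2),rel(p,R,F(f,bar(q)-8*ZT)[0],RT())[:3].round(1))
E
```

```text
[-2.2 -0.4 -3.2]
0.2 [-0.1 -0.2 -1.7]
0.25 [ 1.6 -0.2  8.1]
0.3 [ 3.8 -0.2 17.9]
0.35 [ 6.5 -0.2 27.5]
0.4 [ 9.7 -0.2 37. ]
0.45 [13.4 -0.2 46.3]
0.5 [17.5 -0.2 55.4]
0.55 [22.  -0.2 64.3]
0.6 [27.  -0.2 73. ]
0.65 [32.4 -0.2 81.4]
0.7 [38.3 -0.2 89.5]
0.75 [44.5 -0.2 97.3]
```

Request:
servo_tool(rows=[[[0,0.5,0,3,0,0,0],[0,1.5,0,8,0,0,0],[0,1.5,0,8,0,0,0]]])

```text
clock: 12.48
position: [641.8, -206.6, 162.4]
ee_rot: [-0.01, 0.94, 0.004, 0.342]
contact_force: [-1.6, -0.8, 3.9]
gripper_width: 0.4
grasp_force: 1.4
```

Request:
servo_tool(rows=[[[0,0.5,0,2.5,0,0,0],[0,1,0,5,0,0,0],[0,1,0,5,0,0,0]]])

```text
clock: 12.85
position: [644.2, -206.5, 158.2]
ee_rot: [-0.01, 0.94, 0.004, 0.342]
contact_force: [-2.2, 0.1, 2.9]
gripper_width: 0.2
grasp_force: 1.5
```

Request:
servo_tool(rows=[[[0,0.6,0,2.5,0,0,0],[0,1.2,0,5,0,0,0],[0,1.2,0,5,0,0,0]]])

```text
clock: 13.22
position: [646.7, -206.5, 153.6]
ee_rot: [-0.01, 0.939, 0.004, 0.342]
contact_force: [-1.2, -0.1, 3.0]
gripper_width: 0.2
grasp_force: 1.5
```

Request:
servo_tool(rows=[[[0,0.6,0,2.5,0,0,0],[0,1.3,0,5,0,0,0],[0,1.3,0,5,0,0,0]]])

```text
clock: 13.6
position: [648.9, -206.5, 149.0]
ee_rot: [-0.01, 0.939, 0.004, 0.343]
contact_force: [-1.9, -0.2, 3.1]
gripper_width: 0.4
grasp_force: 1.6
```

Request:
servo_tool(rows=[[[0,0.7,0,2.5,0,0,0],[0,1.4,0,5,0,0,0],[0,1.4,0,5,0,0,0]]])

```text
clock: 13.98
position: [651.1, -206.4, 144.3]
ee_rot: [-0.01, 0.939, 0.004, 0.343]
contact_force: [-1.1, 0.2, 3.1]
gripper_width: 0.3
grasp_force: 1.7
```

Request:
servo_tool(rows=[[[0,0.8,0,2.5,0,0,0],[0,1.6,0,5,0,0,0],[0,1.6,0,5,0,0,0]]])

```text
clock: 14.35
position: [653.2, -206.4, 139.5]
ee_rot: [-0.01, 0.939, 0.004, 0.343]
contact_force: [0.2, -0.2, 3.9]
gripper_width: 0.1
grasp_force: 1.7
```

Request:
servo_tool(rows=[[[0,0.9,0,2.5,0,0,0],[0,1.8,0,4.7,0,0,0],[0,1.8,0,4.7,0,0,0]]])

```text
clock: 14.72
position: [654.9, -206.4, 135.0]
ee_rot: [-0.01, 0.939, 0.004, 0.343]
contact_force: [-0.0, 0.0, 2.8]
gripper_width: -0.6
grasp_force: 1.7
```

Request:
servo_tool(rows=[[[0,0.9,0,2.5,0,0,0],[0,1.9,0,4.7,0,0,0],[0,1.9,0,4.7,0,0,0]]])

```text
clock: 15.1
position: [656.6, -206.4, 130.7]
ee_rot: [-0.01, 0.939, 0.004, 0.343]
contact_force: [-1.8, 0.6, 6.7]
gripper_width: -0.3
grasp_force: 3.3
```

Resistance starts climbing at about 0.42 rad, so I'll use smaller steps from here.

Request:
servo_tool(rows=[[[0,0.6,0,1.4,0,0,0],[0,1.2,0,2.8,0,0,0],[0,1.2,0,2.8,0,0,0]]])

```text
clock: 15.48
position: [657.5, -206.4, 128.1]
ee_rot: [-0.01, 0.939, 0.004, 0.343]
contact_force: [-2.0, 1.1, 6.6]
gripper_width: 0.3
grasp_force: 2.9
```

Request:
servo_tool(rows=[[[0,0.6,0,1.4,0,0,0],[0,1.2,0,2.8,0,0,0],[0,1.2,0,2.8,0,0,0]]])

```text
clock: 15.85
position: [658.4, -206.4, 125.7]
ee_rot: [-0.01, 0.939, 0.004, 0.344]
contact_force: [-4.2, 1.2, 9.2]
gripper_width: 0.1
grasp_force: 5.0
```

Request:
servo_tool(rows=[[[0,0.6,0,1.4,0,0,0],[0,1.2,0,2.8,0,0,0],[0,1.2,0,2.8,0,0,0]]])

```text
clock: 16.23
position: [659.2, -206.4, 123.6]
ee_rot: [-0.01, 0.939, 0.004, 0.344]
contact_force: [-6.8, 2.5, 13.4]
gripper_width: -0.0
grasp_force: 7.5
```

Request:
servo_tool(rows=[[[0,0.5,0,1,0,0,0],[0,0.9,0,2,0,0,0],[0,0.9,0,2,0,0,0]]])

```text
clock: 16.6
position: [659.7, -206.4, 122.1]
ee_rot: [-0.01, 0.939, 0.004, 0.344]
contact_force: [-10.6, 2.9, 15.8]
gripper_width: 0.2
grasp_force: 9.3
```

Request:
servo_tool(rows=[[[0,0.5,0,1,0,0,0],[0,0.9,0,2,0,0,0],[0,0.9,0,2,0,0,0]]])

```text
clock: 16.98
position: [660.2, -206.4, 120.6]
ee_rot: [-0.01, 0.939, 0.004, 0.345]
contact_force: [-12.7, 3.2, 20.0]
gripper_width: -0.0
grasp_force: 11.1
```

Request:
servo_tool(rows=[[[0,0.3,0,0.6,0,0,0],[0,0.6,0,1.3,0,0,0],[0,0.6,0,1.3,0,0,0]]])

```text
clock: 17.35
position: [660.5, -206.4, 119.6]
ee_rot: [-0.01, 0.939, 0.004, 0.345]
contact_force: [-13.5, 2.9, 20.4]
gripper_width: -0.1
grasp_force: 12.2
```

Request:
servo_tool(rows=[[[0,0.3,0,0.6,0,0,0],[0,0.6,0,1.3,0,0,0],[0,0.6,0,1.3,0,0,0]]])

```text
clock: 17.73
position: [659.9, -206.0, 113.0]
ee_rot: [-0.01, 0.94, 0.005, 0.341]
contact_force: [-0.3, -0.3, -0.6]
gripper_width: 0.1
grasp_force: 0.0
```

Click: the force fell away at about 0.48 rad. I'll press a little further, to about 0.53–0.54, watching the force.

Request:
servo_tool(rows=[[[0,0.5,0,1.3,0,0,0],[0,1.2,0,2.5,0,0,0],[0,1.2,0,2.5,0,0,0]]])

```text
clock: 18.1
position: [661.4, -206.2, 110.9]
ee_rot: [-0.01, 0.94, 0.004, 0.342]
contact_force: [-1.0, -0.3, 0.3]
gripper_width: -0.2
grasp_force: 0.0
```

Request:
servo_tool(rows=[[[0,0.6,0,1.3,0,0,0],[0,1.2,0,2.5,0,0,0],[0,1.2,0,2.5,0,0,0]]])

```text
clock: 18.48
position: [662.2, -206.2, 108.9]
ee_rot: [-0.01, 0.939, 0.004, 0.343]
contact_force: [-0.3, 0.0, 0.4]
gripper_width: -0.2
grasp_force: 0.0
```

There's no force on the finger while the lever stays ahead of it, so it's being held by its catch. Retracting and checking.

Request:
servo_tool(rows=[[[0,0,0,-15,0,0,0],[0,0,0,-60,0,0,0],[0,0,0,-120,0,0,0],[0,0,0,-180,0,0,0],[0,0,0,-180,0,0,0],[0,0,0,-180,0,0,0],[0,0,0,-180,0,0,0]]])

```text
clock: 19.35
position: [546.3, -208.7, 245.4]
ee_rot: [-0.01, 0.94, 0.004, 0.342]
contact_force: [0.0, 0.4, -0.7]
gripper_width: -0.2
grasp_force: 0.0
```

```bash
python3 - <<'E'
from h import *
import cv2
p,R,s=pose();print(p,s["contact_force"],s["joint_vel"].round(3))
f=np.load("fix.npy");S=cam("side")
a=arm.get_image("side")[170:400,230:490,::-1]
cv2.imwrite("pics/s5.png",cv2.resize(a,None,fx=2.5,fy=2.5,interpolation=cv2.INTER_CUBIC))
for q in (0,.5,.55,.6):print(q,((proj(S,F(f,bar(q)))[0]-[230,170]+.3)*2.5).round(0))
E
```

```text
[ 546.28542843 -208.69076593  245.44067313] [ 0.0054242   0.42306978 -0.70493954] [ 0.001  0.015  0.003  0.001 -0.    -0.001]
0 [476. 180.]
0.5 [511. 254.]
0.55 [512. 263.]
0.6 [512. 272.]
```

View pics/s5.png

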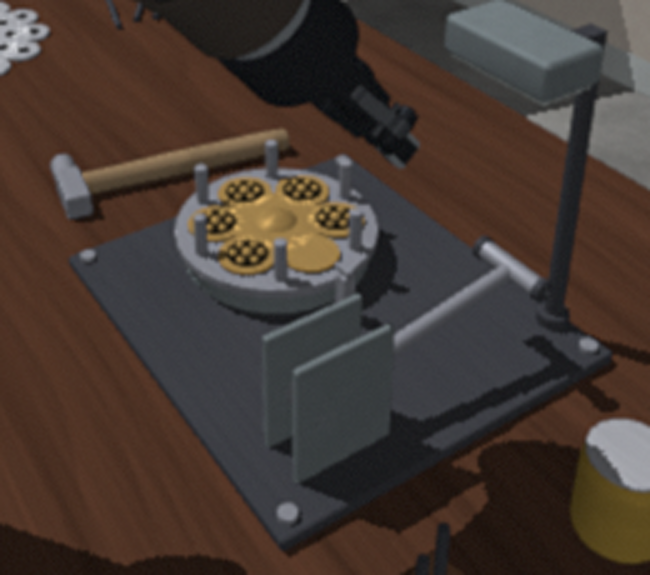

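The bar's middle is at about (511,267), roughly 0.57 rad, held with nothing touching it. The smooth petal, near (312,253), faces the pointer, and the hammer hasn't moved. Handing in.

```bash
python3 -c "
from bench import arm
print(arm.job_done())"
```

```text
the job is handed in; nothing more can be done
None
```

I handed the job in at about 19 s: the smooth petal sits at the pointer (measured within about 1° of the click), and the lever clicked at about 0.48 rad and stays down by itself at about 0.57 rad. The highest lever force was about 25 N, the arm touched neither hammer, tin nor block, and no verdict came back.

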